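# Take the boss head off the jointed support bar

### The job

Slide the blue boss head along the cranked bar of the support stand and off its open end, easing it past the bend by feel: never push the bar with more than about 10 N. Then set it down gently, foot down, all the way into the pocket of the yellow-rimmed parking cradle and let go; leave everything else on the bench where it is.

Things in the scene. Friction and masses are not known exactly. Their poses are not given: they have to be found in the camera images.
- boss: blue block (boss head) threaded on the bar: 26 mm long (its x) x 44 wide (y) x 44 tall (z up), 175 to 350 g; origin at the centre of its foot. A square bore, 22 x 22 mm, runs right through along x, centred 22 mm above the foot, with 3 mm to spare all round the bar. At the start its roof rests on the bar: lifting by 3 mm centres the bore. Keep block-to-stand contact under 12 N.
- fin (a point): middle of the block's white grip fin, 61 mm above the foot; axes as the block's. The fin is 26 mm long (x), 10 mm thick (y) and 34 mm tall, from 44 to 78 mm above the foot: pinch it from above across its thickness.
- stand: fixed support stand: dark base plate 140 x 110 x 14 mm, 20 mm post, grey head 28 x 34 mm, top at 146 mm, with a clamp screw to +y. Origin on the bench under the post's axis; x points along the bar's inner part, towards the open end. The bar is a level, rigid steel rod 16 mm thick, its axis 130 mm above the bench, in two straight parts that meet at the bend.
- bend (a point): the bend of the bar, on its axis, 85 mm out from the post's axis and 130 mm above the bench; axes as the stand's. From here the outer part runs on, level and equally thick, for 110 mm to the plain open end, turned sideways about the vertical by a rigidly fixed angle, anywhere from 0.3 rad left to 0.3 rad right of the stand's x. This angle is not measured: feel it, or see it from above.
- cradle: fixed grey plate 78 (x) x 90 (y) x 8 mm, origin on the bench under its centre. A yellow rim, 6 mm thick, surrounds a pocket 34 (x) x 52 (y) mm, 14 mm deep; rim top 22 mm above the bench. The block fits with its x along the pocket's x (either way round), 4 mm to spare on every side. Set it down with less than 25 N, near the middle (within 6 mm).
- pocket (a point): centre of the cradle's pocket floor, 8 mm above the bench; axes as the cradle's
- beaker: glass beaker, 64 mm across, 75 mm tall, origin under its centre; a bystander
- tube_rack: white rack of capped sample tubes, 70 x 220 x 96 mm, origin under its centre; a bystander
- well_plate: clear plate with green wells, 86 x 128 x 15 mm, origin under its centre; a bystander
- reagent: amber bottle with white cap, 60 mm across, 130 mm tall, origin under its centre; a bystander
- dish: flat red dish with clear lid, 92 mm across, 15 mm tall, origin under its centre; a bystander
- tip_box: blue box with clear lid, 120 x 90 x 62 mm, origin under its centre; a bystander
Things that resemble listed ones, but are neither listed nor needed, are in the scene too. Of the things like the boss, leave any that is red; of the rest the smaller one is meant.

How it is judged:
By the outcome, as a careful person would: the job done as asked, in the order asked, and still so for the second after the job is handed in, with the robot touching nothing.
It also fails if it takes over 72 s, if anything falls off the work surface, if the arm or the gripper's body presses on something with over 40 N, if the wrist force passes 120 N, or if a joint passes its speed limit or range.

### The arm

A 7-joint arm with a two-finger parallel gripper is mounted at the origin on the work surface. World frame = base frame: x ahead of the robot, y to its left, z up, the work surface at z = 0. Lengths are in m, angles in rad, forces in N, time in s.
With the tool pointing down it reaches from about 0.4 to 0.9 m from the base axis. Payload 5.5 kg.
Tool frame: the origin (TCP) lies midway between the tips of the shut fingers; the grasp point (between the pads) lies grasp_offset behind it (grasp_offset is the distance from the TCP to the grasp point, in m); z points along the fingers, y is the direction in which the jaws open and shut (so a half turn about z gives the same grasp; the last joint's range is limited). The gripper opens to 92 mm and grips with 3 to 60 N. Pads are 19 mm wide; open, the fingers measure 130 mm over their backs; the gripper's body (75 mm by 190 mm) begins 47 mm behind the grasp point.
Start: joints at [-0.996, 0.501, -0.427, 1.55, 0.221, 1.138, -0.21], TCP at [0.199, 0.619, 0.227] pointing down, gripper open.
Joint ranges: [-2.88, 2.88], [-0.31, 2.03], [-1.54, 1.56], [0.2, 2.42], [-1.41, 4.55], [0.19, 2.02], [-2.57, 2.57]. Speed limits (rad/s): [2.57, 2.57, 3.14, 3.14, 3.14, 3.14, 3.14].

### API

Orientations are given as a unit quaternion [w, x, y, z].
In Python, from plant import sense, grab_frame, camera_model, hand_in, grasp_offset gives the robot as it stands. The module is installed in compiled form; this text tells all that it offers.
- The arm moves only by the tool carry_out, never from a script. Its argument "targets" is a list of rows, each a list of 3 entries, a list of its own where there are three numbers: the closure in counts, from 0 (fully open) to 255 (shut), then the shift along the tool's x, y, z in mm, then the turn, a rotation vector about the tool's x, y, z in rad. A call has 1 to 12 rows; each row is the pose to reach, as a shift and turn from the pose commanded when the call began, along the tool's axes at that moment; what a row does not reach only later rows make up. A row lasts 1/10 s, in which the tool goes at most 50 mm and 8.59 degrees, less where a joint would pass 70% of its speed; a pose out of reach is approached as far as the arm can. A call with a gripper value outside its range is refused whole. The fingers move at their own pace and stop on an object; the grip force is fixed at half the most. Time passes only in rows, so rows that repeat a pose let the fingers close. It gives the time, the measured TCP pose, the force and the opening at its end, in the units of the state.
- sense(): the state, without advancing time (a new reading comes with each control period).
- grab_frame(name): name is "side" or "top"; returns the picture (384x512x3 uint8, red, green, blue); there is no depth.
- camera_model(name): a dict with "mtx" (3x3 intrinsics, pixels), "R" (3x3) and "t" (3): a world point X has camera coordinates R X + t. Camera axes: x right, y down, z forward; pixel columns grow to the right and rows downward; lengths in m; the calibration is good to about 2 mm. A picture is of the moment at which its call begins. camera_model takes no time and is no camera call.
- hand_in(): hands the job in, once; it reports no verdict.
The state is a dict: "clock": time; "joint_pos": joint angles; "dq": joint speeds; "effort": joint torques, N m; "tool_pos": TCP position; "orientation": TCP orientation; "force": force on the tool from outside, world axes, zero at the start; "moment": the same for the moment, N m; "grip_width": finger opening in m.
Only numpy, scipy, OpenCV 4.12 (cv2) and the standard library are available. Lean on these libraries where they do the work, as an engineer would, in place of code of your own. Each camera call takes 0.05 s, during which the arm holds its last target.

## Working session

There is one attempt and no reset: what is moved stays moved. The work goes in short steps, Python scripts to look and compute and a tool call to move; the robot and the scene stay as the last step left them, time stands still between calls to the robot, and variables do not carry over. Pictures are saved under pics/ and viewed, and the job is handed in when it is done.

Besides the shell and the picture viewer there is one more tool, called after "Emit:" as a command line: name --argument value ..., lists and objects as JSON in quotes. carry_out: Moves the arm, as the interface text tells. Its arguments: {"type":"object","properties":{"targets":{"type":"array"}},"required":["targets"]}

```bash
mkdir -p pics; python3 - <<'E'
from plant import *
import cv2,numpy as np
print(sense(), grasp_offset)
for n in("side","top"):
    f=grab_frame(n); cv2.imwrite(f"pics/{n}0.png",f[:,:,::-1]); np.save(f"pics/{n}0.npy",f)
    print(camera_model(n))
E
```

```text
{'clock': 0.0, 'joint_pos': array([-0.99580284,  0.50185944, -0.42676468,  1.55144454,  0.22081101,
        1.13829873, -0.21027748]), 'dq': array([ 0.00164344,  0.00119064, -0.00043228, -0.00147762,  0.00021539,
        0.00092102, -0.00070374]), 'effort': array([-4.20287315e-04, -5.66602814e+01, -5.81597865e+00, -2.79103357e+01,
       -6.85462123e-02,  3.11985263e-02,  1.88717240e-04]), 'tool_pos': array([0.19924403, 0.61797425, 0.22567102]), 'orientation': array([-1.75287569e-04,  1.55237475e-01,  9.87876699e-01, -9.60950322e-04]), 'force': array([ 0.1347388 ,  0.16141861, -0.01937557]), 'moment': array([ 5.38970641e-02,  7.06983733e-05, -5.89184644e-02]), 'grip_width': 0.09172829062024167} 0.0188
{'mtx': array([[440.16312534,   0.        , 248.68726751],
       [  0.        , 440.16312534, 185.40562142],
       [  0.        ,   0.        ,   1.        ]]), 'R': array([[ 0.93935286, -0.34294649,  0.00197933],
       [-0.16479447, -0.45642927, -0.87436554],
       [ 0.30076401,  0.82101159, -0.48526382]]), 't': array([-0.59090679,  0.20891686,  1.02094248])}
{'mtx': array([[383.19849169,   0.        , 258.92383107],
       [  0.        , 383.19849169, 191.5023757 ],
       [  0.        ,   0.        ,   1.        ]]), 'R': array([[ 0.00617218, -0.9999387 ,  0.00919189],
       [-0.99138061, -0.0073218 , -0.13080853],
       [ 0.13086781, -0.00830529, -0.99136504]]), 't': array([-0.0167584 ,  0.61241147,  1.21255346])}
```

View pics/side0.png

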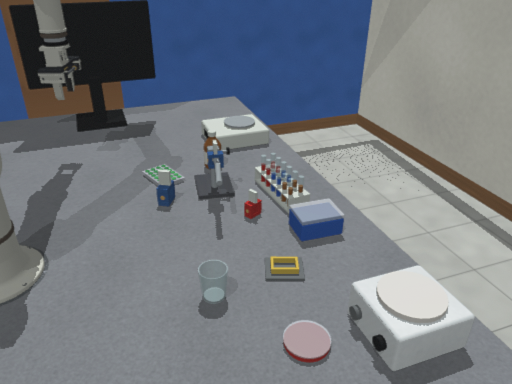

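View pics/top0.png

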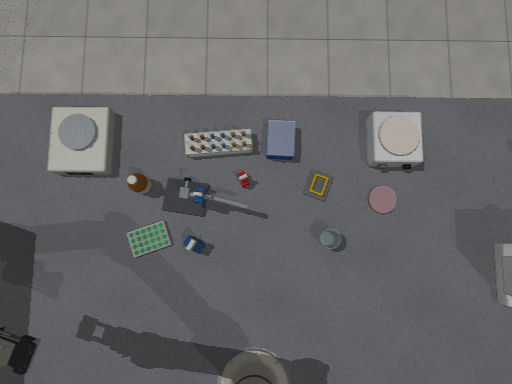

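```bash
python3 - <<'E'
import cv2,numpy as np
f=np.load("pics/top0.npy")[:,:,::-1]
cv2.imwrite("pics/c1.png",cv2.resize(f[160:230,150:270],None,fx=6.6,fy=6.6,interpolation=cv2.INTER_CUBIC))
cv2.imwrite("pics/c2.png",cv2.resize(f[155:215,290:360],None,fx=8,fy=8,interpolation=cv2.INTER_CUBIC))
g=np.load("pics/side0.npy")[:,:,::-1]
cv2.imwrite("pics/c3.png",cv2.resize(g[120:210,170:270],None,fx=6.5,fy=6.5,interpolation=cv2.INTER_CUBIC))
E
```

```text
(no output)
```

View pics/c1.png

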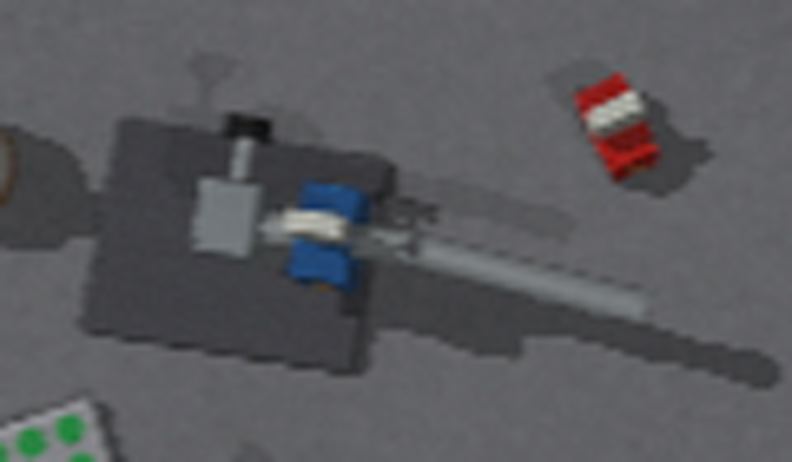

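View pics/c2.png

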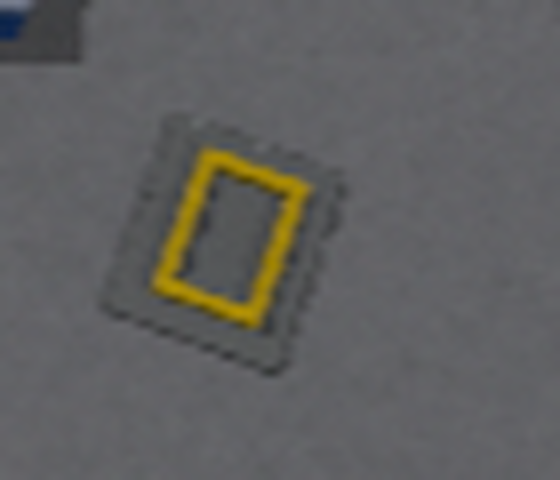

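View pics/c3.png

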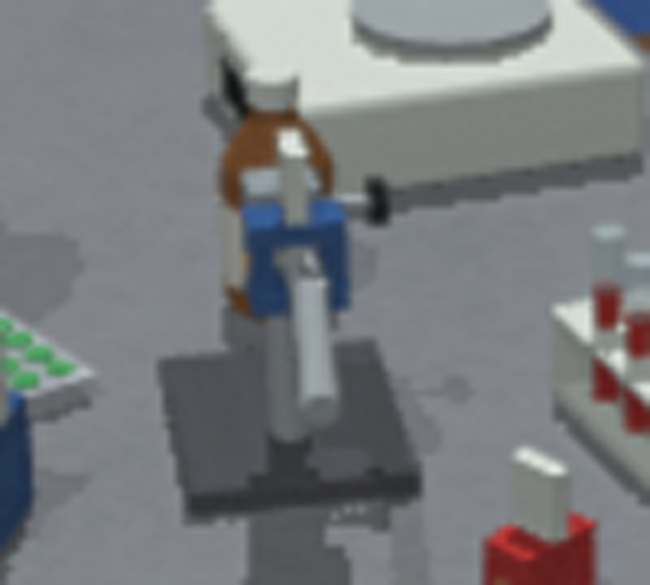

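```bash
cat > h.py <<'E'
import numpy as np,cv2
from plant import camera_model
def ray(n,u,v,z):
    c=camera_model(n);K,R,t=c["mtx"],c["R"],c["t"]
    d=R.T@np.linalg.solve(K,[u,v,1.]);o=-R.T@t
    return o+d*(z-o[2])/d[2]
def proj(n,X):
    c=camera_model(n);p=c["mtx"]@(c["R"]@np.array(X)+c["t"]);return p[:2]/p[2]
E
python3 - <<'E'
from h import *
f=np.load("pics/top0.npy"); 
def c1(x,y): return (x+.5)/6.6-.5+150,(y+.5)/6.6-.5+160
def c2(x,y): return (x+.5)/8-.5+290,(y+.5)/8-.5+155
P=lambda n,a,z:print(n,np.round(ray("top",*a,z)*1000,1),np.round(a,1))
for a in [(195,178),(262,180),(255,256),(193,250)]: P("head",c1(*a),.146)
for a in [(122,118),(395,160),(362,374),(82,330)]: P("base",c1(*a),.014)
P("finTopL",c1(283,222),.183);P("finTopR",c1(346,227),.183)
P("finmid",c1(314,224),.183)
# outer bar, edges
for a in [(425,238),(420,260),(648,292),(640,318)]: P("barO",c1(*a),.136)
for a in [(205,148),(312,185),(258,328),(152,288)]: P("rim",c2(*a),.022)
for a in [(170,112),(348,182),(285,378),(100,308)]: P("plate",c2(*a),.008)
hsv=cv2.cvtColor(f,cv2.COLOR_RGB2HSV)
m=cv2.inRange(hsv,(18,120,80),(35,255,255)); 
c=max(cv2.findContours(m,0,2)[0],key=cv2.contourArea)
pts=np.array([ray("top",*p[0],.022)[:2]*1000 for p in c],np.float32)
print("rim rect",cv2.minAreaRect(pts))
m=cv2.inRange(hsv,(105,120,60),(125,255,255));m[:, :190]=0;m[:,215:]=0;m[:180]=0;m[215:]=0
c=np.argwhere(m)
print("blue rect",cv2.minAreaRect(np.array([ray("top",p[1],p[0],.149)[:2]*1000 for p in c],np.float32)))
# side view
def c3(x,y): return (x+.5)/6.5-.5+170,(y+.5)/6.5-.5+120
P=lambda n,a,z:print(n,np.round(ray("side",*a,z)*1000,1),np.round(a,1))
P("fin front top",c3(293,150),.183)
P("bar end centre",c3(318,412),.130)
P("boss top L/R front",c3(248,232),.149);P("",c3(346,236),.149)
for a in [(160,360),(375,340),(420,470),(188,497)]: P("base",c3(*a),.014)
E
```

```text
head [611.7 227.  146. ] [179.1 186.5]
head [611.1 196.7 146. ] [189.3 186.8]
head [576.4 198.8 146. ] [188.2 198.4]
head [578.9 226.8 146. ] [178.8 197.5]
base [661.2 291.6  14. ] [168.1 177.5]
base [640.7 152.8  14. ] [209.4 183.8]
base [532.1 166.9  14. ] [204.4 216.2]
base [553.3 307.7  14. ] [162.  209.6]
finTopL [587.3 180.5 183. ] [192.5 193.2]
finTopR [585.3 152.9 183. ] [202. 194.]
finmid [586.5 166.9 183. ] [197.2 193.5]
barO [586.3 123.4 136. ] [214.  195.6]
barO [576.2 125.5 136. ] [213.2 199. ]
barO [562.3  21.5 136. ] [247.8 203.8]
barO [550.4  25.  136. ] [246.5 207.8]
rim [ 678.5 -200.5   22. ] [315.2 173.1]
rim [ 663.2 -245.    22. ] [328.6 177.7]
rim [ 602.9 -221.5   22. ] [321.8 195.6]
rim [ 619.3 -177.7   22. ] [308.6 190.6]
plate [ 696.4 -188.1    8. ] [310.8 168.6]
plate [ 667. -263.    8.] [333.1 177.3]
plate [ 583.6 -234.9    8. ] [325.2 201.8]
plate [ 612.6 -157.7    8. ] [302.1 193.1]
rim rect ((641.0650634765625, -211.13356018066406), (48.98955535888672, 65.8779067993164), 69.6693115234375)
blue rect ((586.2785034179688, 165.98341369628906), (30.872949600219727, 45.1912841796875), 81.17161560058594)
fin front top [585.  159.6 183. ] [214.7 142.7]
bar end centre [553.6  22.7 130. ] [218.5 183. ]
boss top L/R front [562.3 156.2 149. ] [207.7 155.3]
 [601.3 137.8 149. ] [222.8 155.9]
base [552.1 306.   14. ] [194.2 175. ]
base [659.9 290.3  14. ] [227.3 171.9]
base [639.5 156.9  14. ] [234.2 191.9]
base [531.5 169.5  14. ] [198.5 196. ]
```

```bash
cat >> h.py <<'E'
from scipy.spatial.transform import Rotation as Ro
from plant import sense
def goal(p,yaw):
    """p: TCP world mm; yaw deg: direction of tool y axis in world"""
    s=sense();q=s["orientation"];R=Ro.from_quat([q[1],q[2],q[3],q[0]])
    a=np.radians(yaw);y=np.array([np.cos(a),np.sin(a),0]);z=np.array([0,0,-1.]);x=np.cross(y,z)
    T=Ro.from_matrix(np.c_[x,y,z])
    print("t",round(s["clock"],2),"shift",np.round(R.inv().apply(np.array(p)-s["tool_pos"]*1000),1),"turn",np.round((R.inv()*T).as_rotvec(),4),
     "tcp",np.round(s["tool_pos"]*1000,1),"yaw",round(np.degrees(np.arctan2(*R.as_matrix()[[1,0],1])),2),"F",np.round(s["force"],1),"M",np.round(s["moment"],2),"w",round(s["grip_width"]*1000,1),"q",np.round(s["joint_pos"],2))
E
python3 -c "
from h import *
goal([587,166.9,250],-8.5)
# side-view cradle check
f=cv2.imread('pics/side0.png')
hsv=cv2.cvtColor(f,cv2.COLOR_BGR2HSV)
m=cv2.inRange(hsv,(18,120,80),(35,255,255));m[:240]=0;m[290:]=0
c=max(cv2.findContours(m,0,2)[0],key=cv2.contourArea)
print(cv2.minAreaRect(np.array([ray('side',*p[0],.022)[:2]*1000 for p in c],np.float32)))
cv2.imwrite('pics/c4.png',cv2.resize(f[245:290,255:315],None,fx=10,fy=10,interpolation=cv2.INTER_CUBIC))
"
```

```text
t 0.1 shift [-507.4 -310.5  -23.7] turn [-1.5000e-03  1.2000e-03  1.4074e+00] tcp [199.2 618.  225.7] yaw 72.14 F [-0.4 -0.1  0.2] M [0.02 0.   0.01] w 91.7 q [-1.    0.5  -0.43  1.55  0.22  1.14 -0.21]
((637.29248046875, -218.59591674804688), (57.77360534667969, 64.21378326416016), 70.0772705078125)
```

View pics/c4.png

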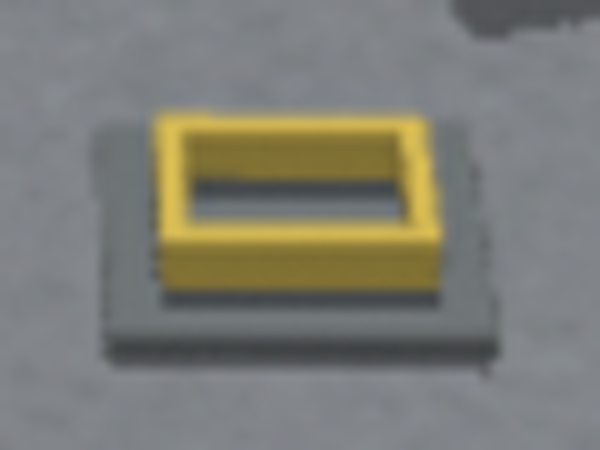

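```bash
python3 -c "
from h import *
P=[ray('side',(x+.5)/10-.5+255,(y+.5)/10-.5+245,.022)*1000 for x,y in [(153,115),(428,115),(442,241),(160,241)]]
print(np.round(P,1),np.mean(P,0))"
```

```text
[[ 618.1 -177.1   22. ]
 [ 679.9 -199.5   22. ]
 [ 662.8 -242.5   22. ]
 [ 602.  -220.4   22. ]] [ 640.70903958 -209.85886745   22.        ]
```

Emit:
carry_out --targets '[[0,[-20,-12,-4],[0,0,0.06]],[0,[-60,-37,-12],[0,0,0.18]],[0,[-100,-61,-24],[0,0,0.3]],[0,[-140,-86,-24],[0,0,0.42]],[0,[-180,-110,-24],[0,0,0.54]],[0,[-220,-135,-24],[0,0,0.66]],[0,[-260,-159,-24],[0,0,0.78]],[0,[-300,-184,-24],[0,0,0.9]],[0,[-340,-208,-24],[0,0,1.02]],[0,[-380,-233,-24],[0,0,1.12]],[0,[-410,-251,-24],[0,0,1.2]],[0,[-430,-263,-24],[0,0,1.25]]]'

```text
clock: 1.3
tool_pos: [0.5298, 0.2321, 0.2507]
orientation: [0.001, 0.707, 0.707, -0.0]
force: [0.4, -0.5, -0.6]
grip_width: 0.0917
```

```bash
python3 -c "
from h import *
goal([587,166.9,230],-8.5)"
```

```text
t 1.3 shift [-65.2  57.1  20.8] turn [0.0005 0.0012 0.1488] tcp [529.8 232.1 250.7] yaw 0.03 F [ 0.4 -0.5 -0.6] M [-0.12  0.07  0.01] w 91.7 q [-0.44  0.32 -0.03  1.72  0.01  1.1  -0.47]
```

Emit:
carry_out --targets '[[0,[-20,17,6],[0,0,0.05]],[0,[-42,37,14],[0,0,0.1]],[0,[-58,52,19],[0,0,0.14]],[0,[-65,57,21],[0,0,0.149]],[0,[-65,57,21],[0,0,0.149]],[0,[-65,57,21],[0,0,0.149]]]'

```text
clock: 1.9
tool_pos: [0.5848, 0.1735, 0.2296]
orientation: [-0.001, 0.754, 0.657, -0.0]
force: [0.0, 1.0, -0.2]
grip_width: 0.0918
```

```bash
python3 - <<'E'
from h import *
from plant import grab_frame
goal([587,166.9,153.5],-8.5)
f=grab_frame("side")[:,:,::-1]
cv2.imwrite("pics/s1.png",cv2.resize(f[100:210,160:270],None,fx=5.4,fy=5.4,interpolation=cv2.INTER_CUBIC))
E
```

```text
t 1.9 shift [-6.3  3.2 76.1] turn [-0.001  -0.0009  0.0105] tcp [584.8 173.5 229.6] yaw -7.9 F [ 0.   1.  -0.2] M [-0.09  0.09 -0.03] w 91.8 q [-0.35  0.39  0.03  1.67 -0.01  1.08 -0.46]
```

View pics/s1.png

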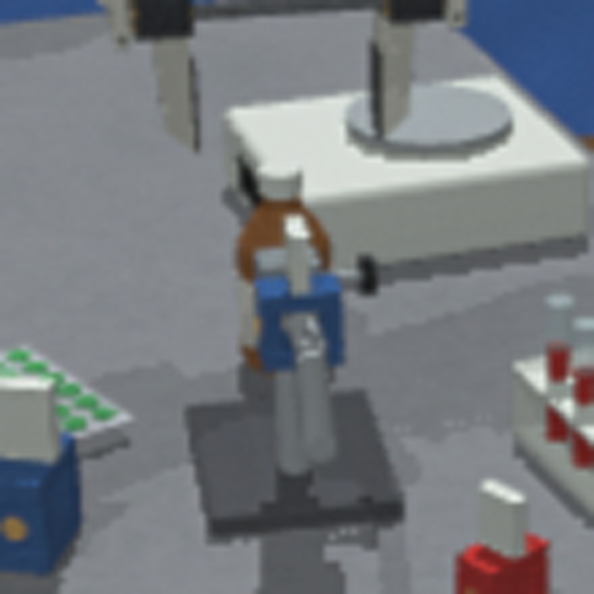

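Emit:
carry_out --targets '[[0,[-3,2,10],[0,0,0.005]],[0,[-6,3,25],[0,0,0.01]],[0,[-6,3,40],[0,0,0.01]],[0,[-6,3,50],[0,0,0.01]],[0,[-6,3,50],[0,0,0.01]],[0,[-6,3,50],[0,0,0.01]]]'

```text
clock: 2.55
tool_pos: [0.5874, 0.1657, 0.1792]
orientation: [-0.0, 0.758, 0.652, -0.0]
force: [0.1, 0.2, 0.3]
grip_width: 0.0917
```

```bash
python3 - <<'E'
from h import *
goal([587,166.9,153.5],-8.5)
E
```

```text
t 2.55 shift [ 1.1 -0.6 25.7] turn [-0.001   0.0003 -0.0014] tcp [587.4 165.7 179.2] yaw -8.58 F [0.1 0.2 0.3] M [-0.07  0.04  0.01] w 91.7 q [-0.34  0.44  0.03  1.71 -0.02  0.99 -0.45]
```

Emit:
carry_out --targets '[[0,[1,0,8],[0,0,0]],[0,[1,0,16],[0,0,0]],[0,[1,0,22],[0,0,0]],[0,[1,0,25],[0,0,0]],[0,[1,0,25],[0,0,0]],[0,[1,0,25],[0,0,0]],[150,[1,0,25],[0,0,0]],[190,[1,0,25],[0,0,0]],[200,[1,0,25],[0,0,0]],[200,[1,0,25],[0,0,0]]]'

```text
clock: 3.55
tool_pos: [0.5879, 0.1666, 0.1549]
orientation: [0.0, 0.758, 0.652, 0.0]
force: [-0.4, 0.0, 0.3]
grip_width: 0.0648
```

```bash
python3 - <<'E'
from h import *
from plant import grab_frame
goal([587,166.9,153.5],-8.5)
f=grab_frame("side")[:,:,::-1]
cv2.imwrite("pics/s2.png",cv2.resize(f[100:210,160:270],None,fx=5.4,fy=5.4,interpolation=cv2.INTER_CUBIC))
f=grab_frame("top")[:,:,::-1]
cv2.imwrite("pics/t2.png",cv2.resize(f[160:230,150:270],None,fx=6.6,fy=6.6,interpolation=cv2.INTER_CUBIC))
E
```

```text
t 3.55 shift [ 0.1 -0.9  1.4] turn [ 0.0002 -0.0002 -0.0016] tcp [587.9 166.6 154.9] yaw -8.59 F [-0.4  0.   0.3] M [-0.13  0.05  0.04] w 64.8 q [-0.34  0.47  0.03  1.73 -0.02  0.94 -0.46]
```

View pics/s2.png

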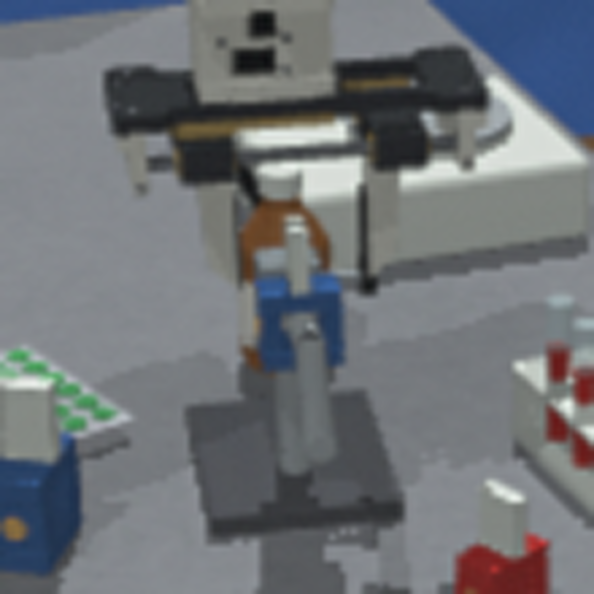

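View pics/t2.png

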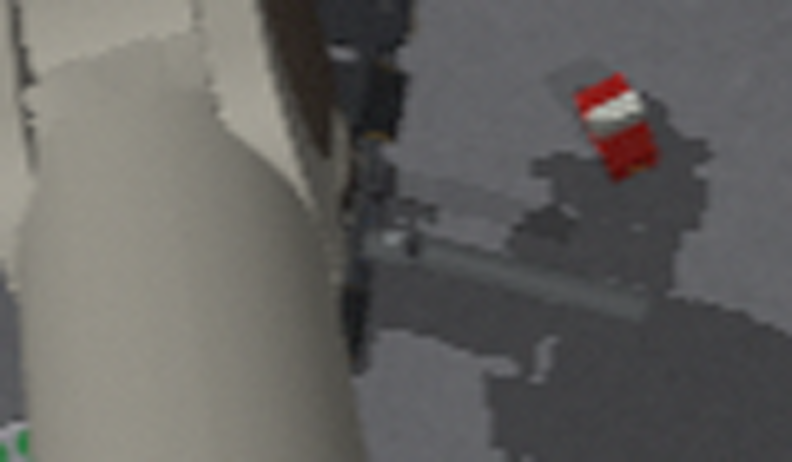

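Emit:
carry_out --targets '[[200,[0,-1,0],[0,0,0]],[200,[0,-1,0],[0,0,0]],[215,[0,-1,0],[0,0,0]],[225,[0,-1,0],[0,0,0]],[235,[0,-1,0],[0,0,0]],[245,[0,-1,0],[0,0,0]],[255,[0,-1,0],[0,0,0]],[255,[0,-1,0],[0,0,0]],[255,[0,-1,0],[0,0,0]],[255,[0,-1,0],[0,0,0]]]'

```text
clock: 4.65
tool_pos: [0.5867, 0.1667, 0.1547]
orientation: [-0.0, 0.758, 0.652, -0.0]
force: [-1.0, -0.6, 0.7]
grip_width: 0.0097
```

```bash
python3 - <<'E'
from h import *
goal([587,166.9,158],-8.5)
E
```

```text
t 4.65 shift [ 0.2  0.2 -3.3] turn [-0.0002  0.     -0.0016] tcp [586.7 166.7 154.7] yaw -8.59 F [-1.  -0.6  0.7] M [-0.02  0.18 -0.02] w 9.7 q [-0.35  0.47  0.03  1.73 -0.02  0.94 -0.46]
```

Gripped, low forces. Lift 3 mm to centre the bore.

Emit:
carry_out --targets '[[255,[0,0,-1],[0,0,0]],[255,[0,0,-2],[0,0,0]],[255,[0,0,-3],[0,0,0]],[255,[0,0,-3],[0,0,0]],[255,[0,0,-3],[0,0,0]],[255,[0,0,-3],[0,0,0]]]'

```text
clock: 5.25
tool_pos: [0.5868, 0.1667, 0.1576]
orientation: [-0.0, 0.758, 0.652, -0.0]
force: [0.5, -0.2, -2.3]
grip_width: 0.0103
```

```bash
python3 - <<'E'
from h import *
goal([587,166.9,158],-8.5)
E
```

```text
t 5.25 shift [ 0.2  0.2 -0.4] turn [-0.0002  0.0001 -0.0017] tcp [586.8 166.7 157.6] yaw -8.59 F [ 0.5 -0.2 -2.3] M [-0.12  0.06  0.03] w 10.3 q [-0.35  0.47  0.03  1.73 -0.02  0.94 -0.46]
```

Emit:
carry_out --targets '[[255,[-3,0,0],[0,0,0]],[255,[-6,0,0],[0,0,0]],[255,[-9,0,0],[0,0,0]],[255,[-12,0,0],[0,0,0]],[255,[-15,0,0],[0,0,0]],[255,[-16,0,0],[0,0,0]],[255,[-16,0,0],[0,0,0]],[255,[-16,0,0],[0,0,0]]]'

```text
clock: 6.05
tool_pos: [0.5845, 0.1511, 0.1578]
orientation: [-0.0, 0.758, 0.652, 0.0]
force: [0.5, 0.4, -3.1]
grip_width: 0.0098
```

```bash
python3 - <<'E'
from h import *
from plant import grab_frame
goal([587,166.9,158],-8.5)
f=grab_frame("side")[:,:,::-1]
cv2.imwrite("pics/s3.png",cv2.resize(f[130:210,180:260],None,fx=7.4,fy=7.4,interpolation=cv2.INTER_CUBIC))
E
```

```text
t 6.05 shift [16.   0.1 -0.2] turn [ 0.0001 -0.0002 -0.0015] tcp [584.5 151.1 157.8] yaw -8.59 F [ 0.5  0.4 -3.1] M [-0.09  0.07 -0.01] w 9.8 q [-0.32  0.46  0.04  1.75 -0.02  0.94 -0.43]
```

View pics/s3.png

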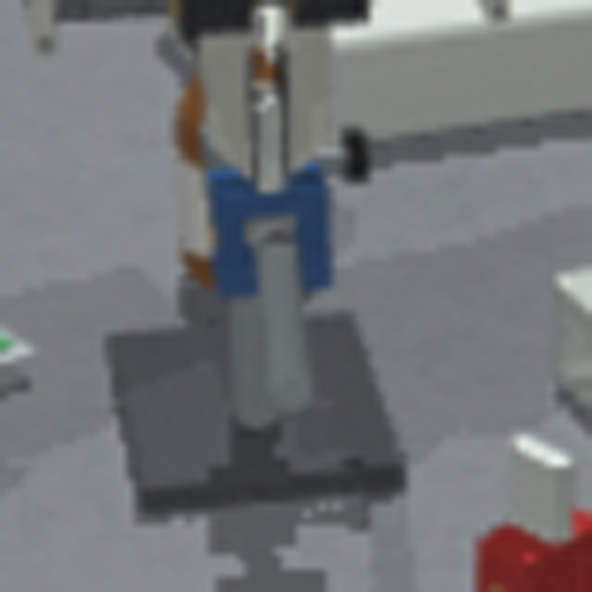

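Emit:
carry_out --targets '[[255,[0,1,0],[0,0,0]],[255,[0,2,0],[0,0,0]],[255,[0,2,0],[0,0,0]]]'

```text
clock: 6.4
tool_pos: [0.5866, 0.1507, 0.1577]
orientation: [0.0, 0.758, 0.652, 0.0]
force: [0.2, 0.5, -3.4]
grip_width: 0.0099
```

Emit:
carry_out --targets '[[255,[0,0.5,0],[0,0,0]],[255,[0,0.5,0],[0,0,0]]]'

```text
clock: 6.6
tool_pos: [0.5868, 0.1506, 0.1576]
orientation: [-0.0, 0.758, 0.652, -0.0]
force: [-0.9, 0.7, -2.2]
grip_width: 0.0099
```

Emit:
carry_out --targets '[[255,[0,0.5,0],[0,0,0]],[255,[0,0.5,0],[0,0,0]]]'

```text
clock: 6.8
tool_pos: [0.5869, 0.1506, 0.1576]
orientation: [-0.0, 0.758, 0.652, -0.0]
force: [-2.7, 1.5, -3.1]
grip_width: 0.0095
```

Emit:
carry_out --targets '[[255,[0,0.5,0],[0,0,0]],[255,[0,0.5,0],[0,0,0]]]'

```text
clock: 7.0
tool_pos: [0.587, 0.1506, 0.1575]
orientation: [-0.001, 0.758, 0.652, -0.001]
force: [-4.5, 0.4, -0.7]
grip_width: 0.0097
```

Emit:
carry_out --targets '[[255,[0,-2,0],[0,0,0]],[255,[0,-4.2,0],[0,0,0]],[255,[0,-4.2,0],[0,0,0]],[255,[-4,-4.2,0],[0,0,0]],[255,[-8,-4.2,0],[0,0,0]],[255,[-11,-4.2,0],[0,0,0]],[255,[-14,-4.2,0],[0,0,0.01]],[255,[-17,-4.2,0],[0,0,0.02]],[255,[-20,-4.2,0],[0,0,0.035]],[255,[-23,-4.3,0],[0,0,0.045]],[255,[-23,-4.3,0],[0,0,0.045]]]'

```text
clock: 8.1
tool_pos: [0.5802, 0.1276, 0.1577]
orientation: [0.0, 0.773, 0.634, -0.0]
force: [0.4, -0.2, -3.1]
grip_width: 0.0097
```

```bash
python3 - <<'E'
from h import *
goal([587,166.9,158],-8.5)
E
```

```text
t 8.1 shift [39.9 -1.  -0.3] turn [-0.0001  0.0004 -0.0478] tcp [580.2 127.6 157.7] yaw -11.24 F [ 0.4 -0.2 -3.1] M [-0.06  0.02 -0.01] w 9.7 q [-0.3   0.44  0.05  1.77 -0.03  0.93 -0.44]
```

Emit:
carry_out --targets '[[255,[-3,-0.1,0],[0,0,0.01]],[255,[-6,-0.3,0],[0,0,0.02]],[255,[-9,-0.4,0],[0,0,0.03]],[255,[-12,-0.6,0],[0,0,0.04]],[255,[-15,-0.7,0],[0,0,0.046]],[255,[-18,-0.8,0],[0,0,0.046]],[255,[-21,-1.0,0],[0,0,0.046]],[255,[-24,-1.1,0],[0,0,0.046]],[255,[-24,-1.1,0],[0,0,0.046]],[255,[-24,-1.1,0],[0,0,0.046]]]'

```text
clock: 9.1
tool_pos: [0.5745, 0.1049, 0.1577]
orientation: [-0.0, 0.787, 0.617, 0.0]
force: [-1.0, 0.1, -3.5]
grip_width: 0.0095
```

```bash
python3 - <<'E'
from h import *
from plant import grab_frame
goal([560,28,158],-13.9)
f=grab_frame("top")[:,:,::-1]
cv2.imwrite("pics/t4.png",cv2.resize(f[160:230,150:270],None,fx=6.6,fy=6.6,interpolation=cv2.INTER_CUBIC))
f=grab_frame("side")[:,:,::-1]
cv2.imwrite("pics/s4.png",cv2.resize(f[130:210,180:260],None,fx=7.4,fy=7.4,interpolation=cv2.INTER_CUBIC))
E
```

```text
t 9.1 shift [-78.2   4.3  -0.3] turn [-0.     -0.0001  0.0015] tcp [574.5 104.9 157.7] yaw -13.82 F [-1.   0.1 -3.5] M [-0.05  0.06  0.05] w 9.5 q [-0.28  0.43  0.07  1.8  -0.03  0.92 -0.44]
```

View pics/s4.png

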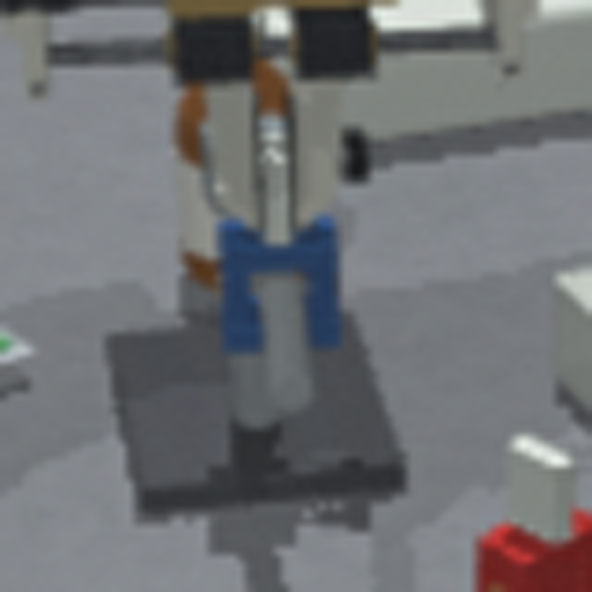

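View pics/t4.png

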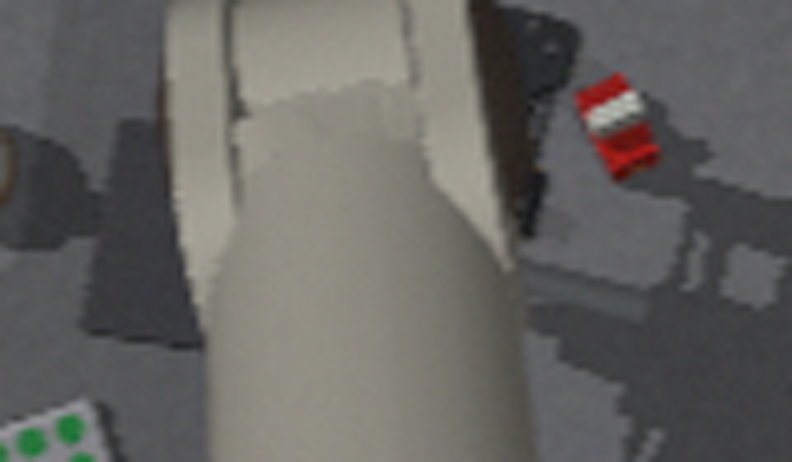

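Emit:
carry_out --targets '[[255,[-4,0,0],[0,0,0]],[255,[-8,0,0],[0,0,0]],[255,[-12,0,0],[0,0,0]],[255,[-16,0,0],[0,0,0]],[255,[-20,0,0],[0,0,0]],[255,[-24,0,0],[0,0,0]],[255,[-24,0,0],[0,0,0]]]'

```text
clock: 9.9
tool_pos: [0.5686, 0.0806, 0.1577]
orientation: [0.0, 0.787, 0.617, -0.0]
force: [0.6, -0.9, -3.2]
grip_width: 0.0095
```

Emit:
carry_out --targets '[[255,[0,1,0],[0,0,0]],[255,[0,2,0],[0,0,0]],[255,[0,2,0],[0,0,0]]]'

```text
clock: 10.2
tool_pos: [0.571, 0.0814, 0.1578]
orientation: [0.0, 0.787, 0.617, 0.0]
force: [0.0, -0.6, -2.6]
grip_width: 0.0097
```

Emit:
carry_out --targets '[[255,[0,1,0],[0,0,0]],[255,[0,1,0],[0,0,0]]]'

```text
clock: 10.4
tool_pos: [0.5719, 0.0811, 0.1577]
orientation: [0.0, 0.787, 0.617, 0.0]
force: [0.5, 0.2, -3.2]
grip_width: 0.0095
```

Emit:
carry_out --targets '[[255,[0,0.5,0],[0,0,0]],[255,[0,0.5,0],[0,0,0]]]'

```text
clock: 10.6
tool_pos: [0.572, 0.081, 0.1576]
orientation: [-0.0, 0.787, 0.617, -0.0]
force: [-0.4, -0.1, -3.9]
grip_width: 0.01
```

Emit:
carry_out --targets '[[255,[0,0.5,0],[0,0,0]],[255,[0,0.5,0],[0,0,0]]]'

```text
clock: 10.8
tool_pos: [0.5721, 0.0809, 0.1576]
orientation: [-0.0, 0.787, 0.617, -0.0]
force: [-2.3, 0.2, -1.2]
grip_width: 0.0101
```

Emit:
carry_out --targets '[[255,[0,-2,0],[0,0,0]],[255,[0,-3.7,0],[0,0,0]],[255,[-4,-3.7,0],[0,0,0]],[255,[-9,-3.7,0],[0,0,0]],[255,[-14,-3.7,0],[0,0,0]],[255,[-19,-3.6,0],[0,0,0]],[255,[-24,-3.6,0],[0,0,0]],[255,[-29,-3.6,0],[0,0,0]],[255,[-34,-3.5,0],[0,0,0]],[255,[-39,-3.5,0],[0,0,0]],[255,[-44,-3.5,0],[0,0,0]],[255,[-44,-3.5,0],[0,0,0]]]'

```text
clock: 12.0
tool_pos: [0.5586, 0.0376, 0.1577]
orientation: [0.0, 0.787, 0.616, -0.0]
force: [-0.6, 0.1, -3.2]
grip_width: 0.0098
```

Emit:
carry_out --targets '[[255,[-4,0,0],[0,0,0]],[255,[-8,0,0],[0,0,0]],[255,[-13,0,0],[0,0,0]],[255,[-18,0,0],[0,0,0]],[255,[-23,0,0],[0,0,0]],[255,[-28,0,0],[0,0,0]],[255,[-33,0.2,0],[0,0,0]],[255,[-38,0.2,0],[0,0,0]],[255,[-43,0.2,0],[0,0,0]],[255,[-48,0.2,0],[0,0,0]],[255,[-53,0.2,0],[0,0,0]],[255,[-55,0.2,0],[0,0,0]]]'

```text
clock: 13.2
tool_pos: [0.5457, -0.0155, 0.1577]
orientation: [0.0, 0.787, 0.617, -0.0]
force: [-0.8, -0.1, -3.4]
grip_width: 0.0103
```

```bash
python3 - <<'E'
from h import *
from plant import grab_frame
goal([640.8,-210.5,100],-20.2)
f=grab_frame("top")[:,:,::-1]
cv2.imwrite("pics/t5.png",f)
f=grab_frame("side")[:,:,::-1]
cv2.imwrite("pics/s5.png",cv2.resize(f[130:290,180:340],None,fx=3.7,fy=3.7,interpolation=cv2.INTER_CUBIC))
E
```

```text
t 13.2 shift [-166.6  139.1   57.8] turn [-0.      0.0003  0.1108] tcp [545.7 -15.5 157.7] yaw -13.85 F [-0.8 -0.1 -3.4] M [-0.15  0.03  0.03] w 10.3 q [-0.11  0.37  0.1   1.89 -0.05  0.89 -0.22]
```

View pics/s5.png

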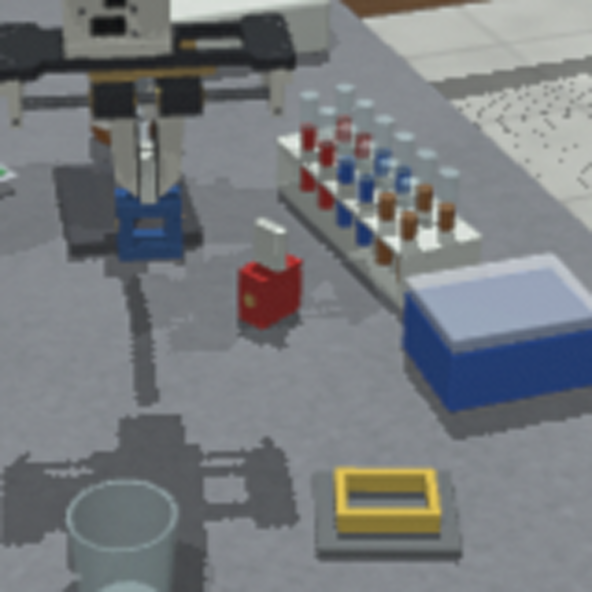

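View pics/t5.png

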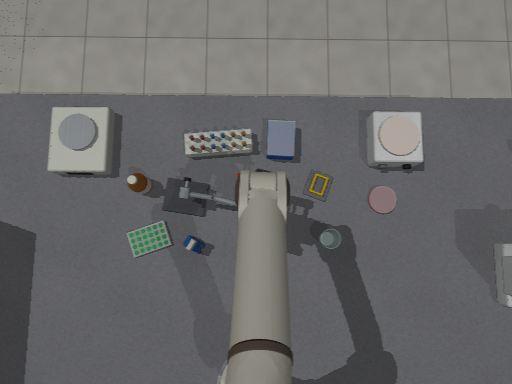

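Emit:
carry_out --targets '[[255,[-8,0,0],[0,0,0]],[255,[-20,4,0],[0,0,0.01]],[255,[-38,18,0],[0,0,0.02]],[255,[-56,35,0],[0,0,0.04]],[255,[-74,52,0],[0,0,0.055]],[255,[-92,69,0],[0,0,0.07]],[255,[-110,86,0],[0,0,0.085]],[255,[-127,103,0],[0,0,0.1]],[255,[-144,119,0],[0,0,0.11]],[255,[-157,131,0],[0,0,0.11]],[255,[-165,137,0],[0,0,0.111]],[255,[-166.5,139,0],[0,0,0.111]]]'

```text
clock: 14.5
tool_pos: [0.6405, -0.212, 0.1573]
orientation: [0.0, 0.821, 0.571, -0.001]
force: [0.3, 0.2, -3.4]
grip_width: 0.0098
```

Emit:
carry_out --targets '[[255,[0,0,10],[0,0,0]],[255,[0,0,25],[0,0,0]],[255,[0,0,40],[0,0,0]],[255,[0,0,50],[0,0,0]],[255,[0,0,55],[0,0,0]],[255,[0,0,55],[0,0,0]],[255,[0,0,55],[0,0,0]],[255,[0,0,55],[0,0,0]]]'

```text
clock: 15.3
tool_pos: [0.6417, -0.2098, 0.1035]
orientation: [0.001, 0.82, 0.572, 0.0]
force: [0.8, -0.1, -3.0]
grip_width: 0.0096
```

```bash
python3 - <<'E'
from h import *
from plant import grab_frame
goal([640.8,-210.5,80],-20.2)
f=grab_frame("top")[:,:,::-1]
cv2.imwrite("pics/t6.png",cv2.resize(f[130:230,260:380],None,fx=6.6,fy=6,interpolation=cv2.INTER_CUBIC))
f=grab_frame("side")[:,:,::-1]
np.save("pics/s6.npy",f)
cv2.imwrite("pics/s6.png",cv2.resize(f[200:290,240:330],None,fx=6.6,fy=6.6,interpolation=cv2.INTER_CUBIC))
E
```

```text
t 15.3 shift [-1.  -0.7 23.5] turn [ 0.0015 -0.0001  0.0006] tcp [ 641.7 -209.8  103.5] yaw -20.17 F [ 0.8 -0.1 -3. ] M [-0.11  0.06  0.06] w 9.6 q [ 0.16  0.64  0.16  1.59 -0.12  0.92  0.02]
```

View pics/s6.png

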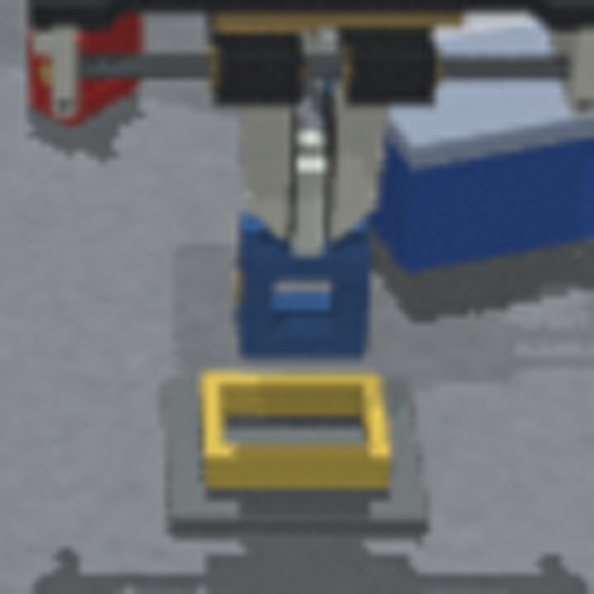

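View pics/t6.png

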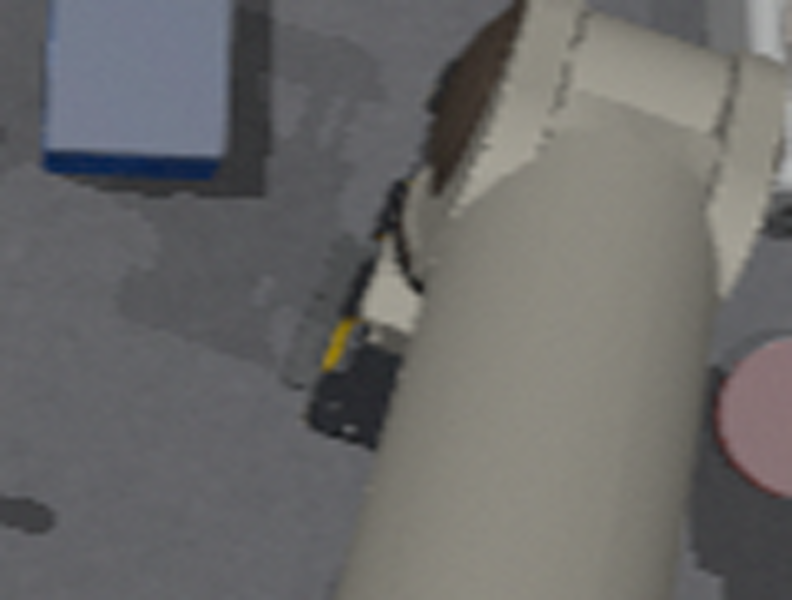

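```bash
python3 - <<'E'
from h import *
S=lambda x,y,z:ray("side",(x+.5)/6.6-.5+240,(y+.5)/6.6-.5+200,z)*1000
a,b=S(239,357,.0538),S(368,357,.0538);print(a,b,np.linalg.norm(a-b),np.degrees(np.arctan2(*(b-a)[[1,0]])))
d=np.array([np.cos(np.radians(-110.2)),np.sin(np.radians(-110.2))])
print((a+b)[:2]/2-13*d)
P=np.array([S(x,y,.022) for x,y in [(200,373),(383,375),(391,459),(205,459)]]);print(P,P.mean(0))
E
```

```text
[ 618.01418142 -210.83509196   53.8       ] [ 660.09722315 -226.07771944   53.8       ] 44.75846393970802 -19.91056709789893
[ 643.54457887 -206.25599641]
[[ 618.14326547 -177.26288569   22.        ]
 [ 679.89058461 -200.85856566   22.        ]
 [ 662.26827781 -244.02699941   22.        ]
 [ 601.51578125 -222.01042212   22.        ]] [ 640.45447728 -211.03971822   22.        ]
```

```bash
python3 - <<'E'
from h import *
f=np.load("pics/s6.npy").astype(int)  # BGR
for c in (280,284,288,292): print(c,[tuple(f[r,c]) for r in range(250,260)])
for c in (280,286,288): print('top',c,[(r,tuple(f[r,c])) for r in range(230,243)])
tcp=np.array([641.7,-209.8,103.5])/1000
d=np.array([np.cos(np.radians(-110.2)),np.sin(np.radians(-110.2)),0]);y=np.array([-d[1],d[0],0])
foot=tcp-[0,0,.0497]
for nm,X in dict(Lfoot=foot+.013*d-.022*y,Rfoot=foot+.013*d+.022*y,mid=foot+.013*d,topm=foot+.013*d+[0,0,.044],boreT=foot+.013*d+[0,0,.033],boreB=foot+.013*d+[0,0,.011],finT=foot+.013*d+[0,0,.078],topL=foot+.013*d-.022*y+[0,0,.044]).items(): 
  p=proj("side",X); print(nm,p,(p+.5-[240,200])*6.6)
E
```

```text
280 [(np.int64(95), np.int64(62), np.int64(40)), (np.int64(95), np.int64(62), np.int64(40)), (np.int64(95), np.int64(61), np.int64(40)), (np.int64(95), np.int64(65), np.int64(46)), (np.int64(107), np.int64(93), np.int64(82)), (np.int64(124), np.int64(124), np.int64(122)), (np.int64(118), np.int64(149), np.int64(157)), (np.int64(79), np.int64(165), np.int64(189)), (np.int64(57), np.int64(125), np.int64(143)), (np.int64(50), np.int64(106), np.int64(121))]
284 [(np.int64(100), np.int64(66), np.int64(42)), (np.int64(94), np.int64(61), np.int64(38)), (np.int64(94), np.int64(60), np.int64(38)), (np.int64(95), np.int64(66), np.int64(47)), (np.int64(111), np.int64(94), np.int64(86)), (np.int64(124), np.int64(123), np.int64(120)), (np.int64(109), np.int64(141), np.int64(149)), (np.int64(77), np.int64(165), np.int64(189)), (np.int64(57), np.int64(126), np.int64(143)), (np.int64(50), np.int64(107), np.int64(120))]
288 [(np.int64(100), np.int64(66), np.int64(42)), (np.int64(94), np.int64(61), np.int64(38)), (np.int64(95), np.int64(61), np.int64(40)), (np.int64(96), np.int64(68), np.int64(49)), (
[... 2608 characters left out ...]
))), (239, (np.int64(97), np.int64(65), np.int64(44))), (240, (np.int64(93), np.int64(60), np.int64(37))), (241, (np.int64(94), np.int64(62), np.int64(42))), (242, (np.int64(104), np.int64(85), np.int64(71)))]
Lfoot [275.81819516 254.714135  ] [239.70008808 364.41329103]
Rfoot [295.10585796 254.77467942] [366.99866253 364.81288419]
mid [285.46176693 254.7444064 ] [303.34766173 364.61308223]
topm [286.29964944 239.02155926] [308.8776863  260.84229111]
boreT [286.08678438 243.01596749] [307.47277691 287.20538543]
boreB [285.6678794  250.87671029] [304.70800406 339.0862879 ]
finT [286.97246348 226.39621844] [313.31825895 177.51504173]
topL [276.44656576 238.99106275] [243.847334   260.64101415]
```

Emit:
carry_out --targets '[[255,[-1.5,-0.5,5],[0,0,0]],[255,[-3.3,-1,12],[0,0,0]],[255,[-3.3,-1,19],[0,0,0]],[255,[-3.3,-1,24],[0,0,0]],[255,[-3.3,-1,26],[0,0,0]],[255,[-3.3,-1,26],[0,0,0]],[255,[-3.3,-1,26],[0,0,0]],[255,[-3.3,-1,26],[0,0,0]]]'

```text
clock: 16.2
tool_pos: [0.6393, -0.2123, 0.077]
orientation: [0.0, 0.82, 0.572, 0.0]
force: [-0.3, 0.5, -3.3]
grip_width: 0.0098
```

```bash
python3 - <<'E'
from h import *
from plant import grab_frame
goal([640.8,-210.5,80],-20.2)
f=grab_frame("side")[:,:,::-1]
np.save("pics/s7.npy",f)
cv2.imwrite("pics/s7.png",cv2.resize(f[220:290,250:320],None,fx=8,fy=8,interpolation=cv2.INTER_CUBIC))
E
```

```text
t 16.2 shift [ 2.2  0.8 -2.9] turn [ 0.0006 -0.      0.0007] tcp [ 639.3 -212.3   77. ] yaw -20.16 F [-0.3  0.5 -3.3] M [-0.09  0.1   0.  ] w 9.8 q [ 0.17  0.67  0.16  1.61 -0.13  0.87  0.02]
```

View pics/s7.png

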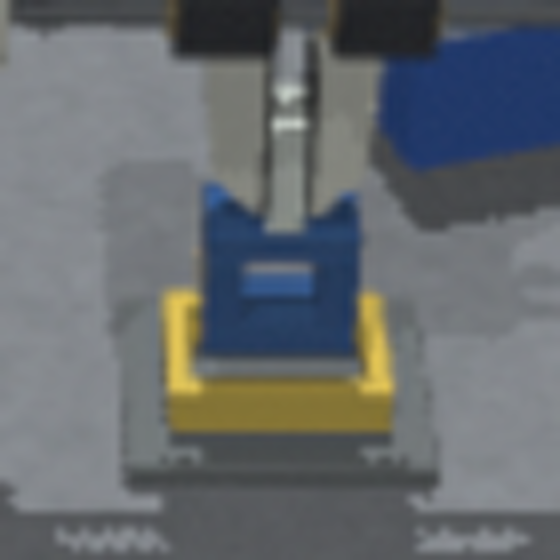

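```bash
python3 - <<'E'
from h import *
S=lambda x,y,z:ray("side",(x+.5)/8-.5+250,(y+.5)/8-.5+220,z)*1000
f=np.load("pics/s7.npy").astype(int)
for c in (279,285,291): print(c,[(r,f[r,c].tolist()) for r in range(261,271)])
print([(c,f[262,c].tolist()) for c in list(range(270,280))+list(range(291,300))])
dx=np.array([np.cos(np.radians(-110.2)),np.sin(np.radians(-110.2))]);dy=np.array([-dx[1],dx[0]])
c0=np.array([640.7,-210.7])
for nm,p,z in [("footL",(202,355),.0273),("footR",(357,355),.0273),("rimFL",(168,392),.022),("rimFR",(394,392),.022),("rimBL",(163,290),.022),("rimBR",(385,292),.022),("pocketFront",(280,375),.022)]:
    w=S(*p,z)[:2]-c0; print(nm,"x %.1f y %.1f"%(w@dx,w@dy))
E
```

```text
279 [(261, [95, 62, 39]), (262, [93, 60, 38]), (263, [91, 61, 41]), (264, [83, 71, 62]), (265, [108, 106, 100]), (266, [105, 105, 101]), (267, [62, 99, 108]), (268, [55, 121, 139]), (269, [54, 118, 134]), (270, [54, 116, 132])]
285 [(261, [96, 64, 40]), (262, [94, 60, 40]), (263, [90, 59, 40]), (264, [83, 70, 61]), (265, [108, 106, 101]), (266, [105, 105, 102]), (267, [61, 98, 108]), (268, [55, 121, 139]), (269, [55, 118, 135]), (270, [54, 117, 132])]
291 [(261, [96, 62, 39]), (262, [96, 61, 40]), (263, [90, 60, 41]), (264, [83, 71, 61]), (265, [108, 106, 100]), (266, [105, 106, 102]), (267, [62, 99, 108]), (268, [55, 120, 138]), (269, [54, 118, 135]), (270, [53, 116, 132])]
[(270, [83, 123, 134]), (271, [84, 182, 209]), (272, [86, 192, 220]), (273, [68, 142, 161]), (274, [59, 105, 117]), (275, [84, 71, 66]), (276, [94, 61, 40]), (277, [94, 61, 38]), (278, [95, 60, 39]), (279, [93, 60, 38]), (291, [96, 61, 40]), (292, [96, 61, 37]), (293, [96, 64, 44]), (294, [65, 85, 89]), (295, [58, 127, 145]), (296, [74, 167, 191]), (297, [86, 185, 213]), (298, [103, 135, 145]), (299, [116, 116, 111])]
footL x 12.1 y -22.9
footR x 11.9 y 21.9
rimFL x 22.2 y -33.0
rimFR x 21.9 y 31.9
rimBL x -24.7 y -32.5
rimBR x -24.0 y 33.7
pocketFront x 14.5 y -0.3
```

Emit:
carry_out --targets '[[255,[0.7,0.5,2],[0,0,0]],[255,[0.7,0.5,4],[0,0,0]],[255,[0.7,0.5,6],[0,0,0]],[255,[0.7,0.5,8],[0,0,0]],[255,[0.7,0.5,8],[0,0,0]]]'

```text
clock: 16.75
tool_pos: [0.6393, -0.2116, 0.0681]
orientation: [-0.0, 0.82, 0.572, -0.0]
force: [-0.3, -0.1, -2.7]
grip_width: 0.0099
```

Emit:
carry_out --targets '[[255,[0,0,1.5],[0,0,0]],[255,[0,0,3],[0,0,0]],[255,[0,0,4.5],[0,0,0]],[255,[0,0,6],[0,0,0]],[255,[0,0,6],[0,0,0]]]'

```text
clock: 17.25
tool_pos: [0.6395, -0.2117, 0.0624]
orientation: [-0.0, 0.82, 0.572, -0.0]
force: [-0.5, 0.2, -2.5]
grip_width: 0.0097
```

```bash
python3 - <<'E'
from h import *
goal([640.8,-210.5,58],-20.2)
E
```

```text
t 17.25 shift [1.6 0.9 4.4] turn [-0.0006  0.      0.0006] tcp [ 639.5 -211.7   62.4] yaw -20.17 F [-0.5  0.2 -2.5] M [-0.16  0.09  0.01] w 9.7 q [ 0.17  0.69  0.15  1.61 -0.13  0.85  0.03]
```

Emit:
carry_out --targets '[[255,[-1,0,0],[0,0,0]],[255,[-2,0,0],[0,0,0]],[255,[-3,0,0],[0,0,0]],[255,[-3,0,0],[0,0,0]]]'

```text
clock: 17.65
tool_pos: [0.6386, -0.215, 0.0628]
orientation: [0.0, 0.82, 0.572, -0.0]
force: [0.2, -0.2, -2.4]
grip_width: 0.0098
```

Emit:
carry_out --targets '[[255,[-1,0,0],[0,0,0]],[255,[-1.5,0,0],[0,0,0]],[255,[-1.5,0,0],[0,0,0]]]'

```text
clock: 17.95
tool_pos: [0.6384, -0.2156, 0.0628]
orientation: [-0.0, 0.82, 0.572, 0.0]
force: [-0.0, 0.0, -3.7]
grip_width: 0.01
```

Emit:
carry_out --targets '[[255,[-0.7,0,0],[0,0,0]],[255,[-0.7,0,0],[0,0,0]],[255,[-0.7,0,0],[0,0,0]]]'

```text
clock: 18.25
tool_pos: [0.6383, -0.2158, 0.0628]
orientation: [-0.0, 0.82, 0.573, 0.0]
force: [0.3, 3.7, -2.6]
grip_width: 0.0094
```

Emit:
carry_out --targets '[[255,[-0.7,0,0],[0,0,0]],[255,[-0.7,0,0],[0,0,0]],[255,[-0.7,0,0],[0,0,0]]]'

```text
clock: 18.55
tool_pos: [0.6382, -0.2159, 0.0628]
orientation: [-0.0, 0.82, 0.573, 0.001]
force: [1.9, 5.1, -2.8]
grip_width: 0.0098
```

Emit:
carry_out --targets '[[255,[2,0,0],[0,0,0]],[255,[4,0,0],[0,0,0]],[255,[5.8,0,0],[0,0,0]],[255,[5.8,0,0.5],[0,0,0]],[255,[5.8,0,1.5],[0,0,0]],[255,[5.8,0,2.5],[0,0,0]],[255,[5.8,0,3.5],[0,0,0]],[255,[5.8,0,3.5],[0,0,0]]]'

```text
clock: 19.35
tool_pos: [0.6394, -0.2119, 0.0589]
orientation: [-0.0, 0.82, 0.572, -0.0]
force: [-0.1, 1.2, -2.6]
grip_width: 0.0099
```

Emit:
carry_out --targets '[[255,[0,0,0.5],[0,0,0]],[255,[0,0,1],[0,0,0]],[255,[0,0,1],[0,0,0]]]'

```text
clock: 19.65
tool_pos: [0.6396, -0.2118, 0.0581]
orientation: [-0.0, 0.82, 0.572, -0.0]
force: [0.6, 0.2, -3.7]
grip_width: 0.0094
```

Emit:
carry_out --targets '[[255,[0,0,0.7],[0,0,0]],[255,[0,0,0.7],[0,0,0]],[255,[0,0,0.7],[0,0,0]]]'

```text
clock: 19.95
tool_pos: [0.6398, -0.2119, 0.0578]
orientation: [0.0, 0.82, 0.572, 0.0]
force: [-1.4, 1.0, 0.7]
grip_width: 0.0099
```

Emit:
carry_out --targets '[[255,[0,0,0.7],[0,0,0]],[255,[0,0,0.7],[0,0,0]],[255,[0,0,0.7],[0,0,0]]]'

```text
clock: 20.25
tool_pos: [0.6398, -0.2119, 0.0578]
orientation: [0.0, 0.82, 0.572, 0.0]
force: [-2.5, 1.8, 4.8]
grip_width: 0.0096
```

Emit:
carry_out --targets '[[255,[0,0,0.7],[0,0,0]],[255,[0,0,0.7],[0,0,0]],[255,[0,0,0.7],[0,0,0]]]'

```text
clock: 20.55
tool_pos: [0.6398, -0.2119, 0.0578]
orientation: [0.0, 0.82, 0.572, 0.0]
force: [-4.6, 0.9, 9.5]
grip_width: 0.0099
```

Emit:
carry_out --targets '[[255,[0,0,-1],[0,0,0]],[255,[0,0,-1.7],[0,0,0]],[255,[0,0,-1.7],[0,0,0]],[240,[0,0,-1.7],[0,0,0]],[225,[0,0,-1.7],[0,0,0]],[210,[0,0,-1.7],[0,0,0]],[170,[0,0,-1.7],[0,0,0]],[130,[0,0,-1.7],[0,0,0]],[130,[0,0,-1.7],[0,0,0]],[130,[0,0,-1.7],[0,0,0]]]'

```text
clock: 21.55
tool_pos: [0.6397, -0.2118, 0.0578]
orientation: [0.0, 0.82, 0.572, 0.0]
force: [-0.8, 0.5, 0.1]
grip_width: 0.0427
```

```bash
python3 - <<'E'
from h import *
from plant import grab_frame
goal([640.8,-210.5,160],-20.2)
f=grab_frame("side")[:,:,::-1]
cv2.imwrite("pics/s8.png",cv2.resize(f[220:290,250:320],None,fx=8,fy=8,interpolation=cv2.INTER_CUBIC))
E
```

```text
t 21.55 shift [   1.6    0.6 -102.2] turn [ 0.     -0.      0.0006] tcp [ 639.7 -211.8   57.8] yaw -20.16 F [-0.8  0.5  0.1] M [-0.1   0.07 -0.05] w 42.7 q [ 0.17  0.7   0.15  1.61 -0.13  0.84  0.03]
```

View pics/s8.png

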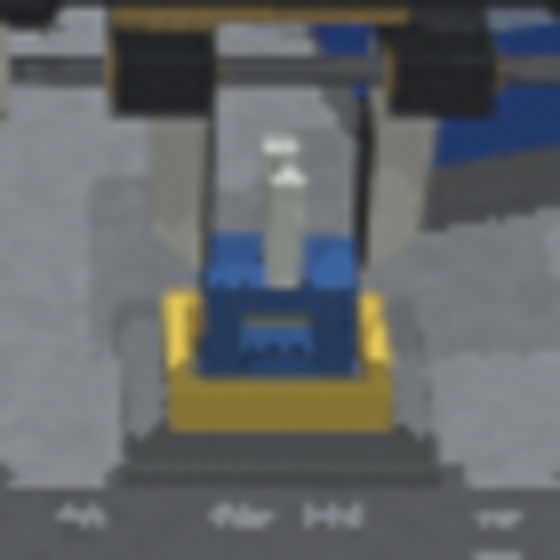

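Released and seated in the pocket. Retreat upward, then aside to see.

Emit:
carry_out --targets '[[130,[0,0,-5],[0,0,0]],[130,[0,0,-15],[0,0,0]],[130,[0,0,-30],[0,0,0]],[130,[0,0,-50],[0,0,0]],[130,[0,0,-75],[0,0,0]],[130,[0,0,-100],[0,0,0]],[130,[0,0,-130],[0,0,0]],[130,[30,-10,-150],[0,0,0]],[130,[70,-30,-160],[0,0,0]],[130,[110,-50,-160],[0,0,0]],[130,[140,-65,-160],[0,0,0]],[130,[140,-65,-160],[0,0,0]]]'

```text
clock: 22.8
tool_pos: [0.6272, -0.0497, 0.2197]
orientation: [-0.001, 0.817, 0.576, 0.002]
force: [1.0, 0.9, -0.1]
grip_width: 0.0448
```

Emit:
carry_out --targets '[[130,[0,0,0],[0,0,0]],[130,[0,0,0],[0,0,0]],[130,[0,0,0],[0,0,0]]]'

```text
clock: 23.1
tool_pos: [0.627, -0.0603, 0.2183]
orientation: [0.001, 0.821, 0.571, -0.0]
force: [0.8, -0.3, -0.1]
grip_width: 0.0453
```

```bash
python3 - <<'E'
from h import *
from plant import grab_frame
goal([640.8,-210.5,160],-20.2)
f=grab_frame("side")[:,:,::-1]
cv2.imwrite("pics/s9.png",f)
f=grab_frame("top")[:,:,::-1]
cv2.imwrite("pics/t9.png",f)
cv2.imwrite("pics/t9c.png",cv2.resize(f[155:215,290:360],None,fx=8,fy=8,interpolation=cv2.INTER_CUBIC))
E
```

```text
t 23.1 shift [-136.    65.1   58.4] turn [ 0.0009  0.0008 -0.0023] tcp [627.  -60.3 218.3] yaw -20.33 F [ 0.8 -0.3 -0.1] M [-0.15  0.08  0.03] w 45.3 q [-0.06  0.44  0.15  1.63 -0.07  1.08 -0.24]
```

View pics/s9.png

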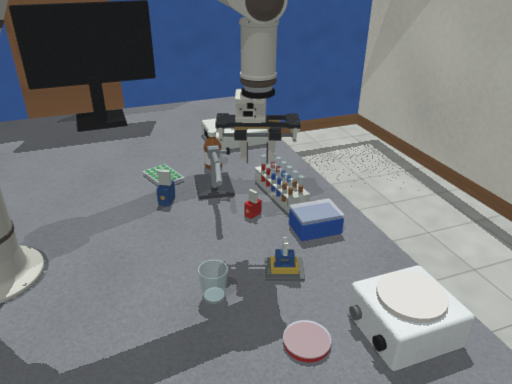

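View pics/t9c.png

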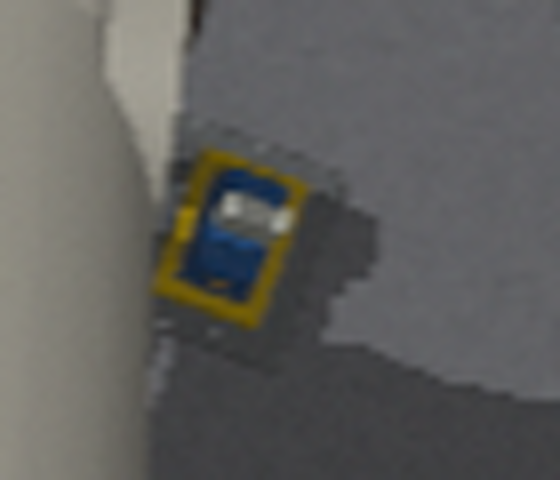

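The side view shows the block seated upright inside the yellow rim at about (285,262). The top crop shows it centred within the rim. The red block, larger blue block, beaker and rack look unmoved, and the arm is clear.

```bash
python3 -c "
from plant import *
print(hand_in())"
```

```text
the job is handed in; nothing more can be done
None
```

The boss is off the bar, seated foot down in the yellow-rimmed cradle's pocket and released. I handed the job in at about 23 s on the robot's clock, against the 72 s limit.

- **Sliding:** I gripped the blue boss on the stand by its fin and lifted it 3 mm to centre the bore. I found the bar's sides by gentle touch, with sideways readings of 5 N or less. The outer part turns about 5° to the right. Easing past the bend and off the open end, the force readings showed about the block's own weight (roughly 3 N) and no clear contact.
- **Setting down:** I found one pocket wall by touch at about 5 N and moved back 4 mm to centre the block. I then lowered it until the floor stopped it. It stopped at a tool height of 57.8 mm (57.7 mm expected), with at most about 13 N on the block. I eased off before opening the fingers.
- **Last checks:** The pictures show the block upright and roughly central inside the rim. No other object appears to have moved, and the arm was clear of everything.
- **Disagreement:** The side camera put the block about 4 mm further back along its length than the arm's position implied. I corrected by about half of that, and the touch on the pocket wall then confirmed the centring. I checked across the block's width only by camera.

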